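Seat a gearbox valve body in its reaming fixture and cam it tight

ROBOT

A 6-joint arm with a two-finger parallel gripper is mounted at the origin on the work surface. World frame = base frame: x ahead of the robot, y to its left, z up, the work surface at z = 0. Lengths are in m, angles in degrees, forces in N, time in s.
With the tool pointing down it reaches from about 0.375 to 0.75 m from the base axis. Payload 9 kg.
Tool frame: the origin (TCP) lies where the fingers leave the gripper's body, on its centre line; the fingertips stand 73 mm ahead of it and the grasp point (between the pads) lies 54 mm ahead of it (robot.tip_reach is the distance from the TCP to the fingertips, in m); z points along the fingers, y is the line along which they close (so a half turn about z gives the same grasp; the last joint's range is limited). The gripper opens to 85 mm and grips with 20 to 120 N. Pads are 22 mm wide; open, the fingers measure 114 mm over their backs; the gripper's body (76 mm by 85 mm) begins 54 mm behind the grasp point. The pads swing forward as they close: fully open they stand 13 mm farther back than shut.
Start: joints at [-82.26, 5.964, 5.575, 89.605, 0, 77.527], TCP at [0.207, -0.563, 0.304] pointing down, gripper open.
Joint ranges: [-171.21, 171.21], [-48.23, 106.86], [-62.78, 66.21], [-105.2, 120.99], [-86.42, 89.51], [-180, 180]. Speed limits (degrees/s): [127.2, 127.2, 147.25, 180, 180, 180].

INTERFACE

Orientations are given as [roll, pitch, yaw] about the fixed x, y, z axes, in that order (R = Rz(yaw) Ry(pitch) Rx(roll)).
In Python, from plant import robot gives the robot as it stands. Calls block until the motion is done:
- robot.move_pose(position, orientation): joint-space move of the TCP to a pose.
- robot.line_to(position, vel=0.15, rotation=None, guard=None): straight line of the TCP; rotation=None keeps the orientation; vel is the mean speed in m/s. With guard (N) it stops when the force on the tool has changed by that much, and returns True; else False.
- robot.goto_joints(angles): joint-space move.
- robot.set_gripper(opening): finger opening in m; the grip force is fixed at half the most; returns when the fingers have stopped.
- robot.pause(seconds).
- robot.ik(position, orientation): joint angles nearest the present ones, or None.
- robot.observe(): the state.
- robot.grab_frame(name): name is "side" or "top" or "wrist"; returns the picture (400x640x3 uint8, blue, green, red); there is no depth.
- robot.get_calibration(name): a dict with "vertical_fov" (degrees; the focal length in pixels is half the picture's height over the tangent of half this angle, whatever the lens; pixels are square), "cx", "cy" (the principal point, pixels), "rvec" (rotation vector, rad) and "tvec" (3), from world to camera coordinates, as OpenCV has them. Camera axes: x right, y down, z forward; pixel columns grow to the right and rows downward; lengths in m; the calibration is good to about 2 mm. A picture is of the moment at which its call begins: read the wrist's pose just before it. get_calibration takes no time and is no camera call; for the wrist camera it gives the pose at the moment of the call.
A pose or a line that the arm cannot do raises robot.IKError and nothing moves.
- robot.job_done(): hands the job in; it is judged then, once.
The state is a dict: "time": time; "q": joint angles; "qvel": joint speeds; "joint_torque": joint torques, N m; "tool_pos": TCP position; "tcp_rot": TCP orientation; "ft_force": force on the tool from outside, world axes, zero at the start; "torque": the same for the moment, N m; "gripper_width": finger opening in m; "gripper_force": force on a finger pad.
Only numpy, scipy, OpenCV 4.12 (cv2) and the standard library are available. Lean on these libraries where they do the work, as an engineer would, in place of code of your own. Each camera call takes 0.05 s, during which the arm holds its last target. There are 200 camera calls.

TASK

Get the aluminium valve body ready for reaming: push it across the fixture plate, without lifting it, until it sits flush against the back rail and its left end is up against the end stop. Then push the red cam lever all the way round to its stop to clamp the valve body there. Leave the other things on the bench alone.

Things in the scene. Friction and masses are not known exactly. Their poses are not given: they have to be found in the camera images.
- fixture: Reaming fixture bolted to the bench: dark steel plate 220 mm (its x, away from the robot) by 400 mm (its y, to the left) by 18 mm thick. Origin: centre of the plate's underside. It carries the back rail, the end stop and the cam clamp; the plate's right end is open, and so is its front but for the cam.
- rail_face (a point): Middle of the working face (looking to fixture -x) of the back rail, at plate height, fixture x = 70, y = 0 mm. Bright steel rail along y on the plate's far side, 20 mm tall above the plate, 18 mm thick, 380 mm long. Axes are the fixture's. Its screw heads rise 4 mm more.
- stop_face (a point): Middle of the working face (looking to fixture -y) of the end stop, at plate height, fixture x = 27.5, y = 160 mm. Bright steel block near the plate's left end, 85 mm along x, from fixture x = -15 mm to the rail, 22 mm thick, 20 mm tall plus 4 mm screw heads. Axes are the fixture's.
- valve_body: Aluminium gearbox valve body, 0.5 to 0.9 kg, loose and skewed (up to 0.25 rad) on the plate, right of the cam. Origin: centre of its flat underside. Lower block 95 mm (its x) by 150 mm (its y), 22 mm high, upright sides to push on; cover 82 by 136 mm on it up to 32 mm, black solenoids and brass bolts up to 41 mm. Home: +x side on the rail, +y end on the stop, axes parallel to the fixture's.
- home (a point): Point on the plate top (z = 18 mm) where the valve body's origin lies when it is home against both rail and end stop: fixture x = 22.5, y = 85 mm. Axes are the fixture's.
- cam_lever (a joint): Cam lever angle (rad), growing counter-clockwise seen from above. 0 = fully open, 1.75 = closed, at its stop; starts at 0 to 0.3, stays where left. The red grip points along 2.18 rad + this value from fixture +x: open, towards the robot and left; closed, towards the robot and right. Takes about 1.5 N at the grip; past 1.4, where the cam meets the valve body, up to 20 N.
- cam_pivot (a point): Upright axis of the cam lever, on the plate top: fixture x = -52.6, y = 85 mm. About it turns the cam, a steel disc of radius 20 mm set 8 mm off centre, 3 to 25 mm above the plate. Open, it leaves 6 to 9 mm of play in front of a valve body at home; closed, it presses the valve body's front side against the rail.
- lever_grip (a point): Middle of the red grip of the cam lever, 78 mm from the pivot axis, 34 mm above the plate. The grip is a level round bar 16 mm thick, from 47 to 108 mm from the axis; a 10 mm steel bar joins it to the cam. Nothing stands below it but plate and bench.
- socket: Bystander, not to be disturbed: steel socket, 24 mm diameter, 38 mm tall, standing on the bench at the right, nearer the robot than the plate. Origin: centre of the underside.
- spray_can: Bystander, not to be disturbed: red spray can, 60 mm diameter, 170 mm tall, standing left of the fixture. Origin: centre of the underside.
- lube_jar: Bystander, not to be disturbed: green jar with red lid, 72 mm diameter, 75 mm tall, far to the right. Origin: centre of the underside.
- bearing: Bystander, not to be disturbed: steel bearing ring lying flat, 72 mm diameter, 22 mm tall, on the bench between plate and robot. Origin: centre of the underside.
- screwdriver: Bystander, not to be disturbed: screwdriver with orange handle, 200 mm long, lying at the left near the robot. Origin: under its middle.
- gear: Bystander, not to be disturbed: dark steel gear with hub, 82 mm diameter, 34 mm tall, lying on the bench just right of the plate. Origin: centre of the underside.
Mind the look-alikes: they are no part of the job. Of the things like the valve_body, leave any that is pink; of the rest the larger one is meant.

How it is judged:
By the outcome, as a careful person would: the job done as asked, in the order asked, and still so for the second after the job is handed in, with the robot touching nothing.
It also fails if it takes over 67 s, if anything falls off the work surface, if the arm or the gripper's body presses on something with over 40 N, if the wrist force passes 120 N, or if a joint passes its speed limit or range.

## Working session

There is one attempt and no reset: what is moved stays moved. The work goes in short steps, each a Python script; the robot and the scene stay as the last script left them, time stands still between calls to the robot, and variables do not carry over. Pictures are saved under pics/ and viewed, at most 10 in all, crops included, and the job is handed in when it is done.

```bash
mkdir -p pics; python3 - <<'E'
from plant import robot
import cv2
for n in ("top","side"):
    cv2.imwrite(f"pics/{n}0.png",robot.grab_frame(n)); print(n,robot.get_calibration(n))
print(robot.observe(), robot.tip_reach)
E
```

```text
top {'vertical_fov': 53.69087715993825, 'cx': 324.46754850078577, 'cy': 201.92915234653506, 'rvec': array([ 2.14862298, -2.10066761,  0.16308362]), 'tvec': array([-0.04357847,  0.53245801,  1.21897379])}
side {'vertical_fov': 56.81178621279072, 'cx': 315.1443460992088, 'cy': 198.82433261834367, 'rvec': array([ 2.25357558, -0.28948655,  0.15699347]), 'tvec': array([-0.5208822 ,  0.13187416,  1.10868325])}
{'time': 0.1, 'q': array([-8.22605199e+01,  5.99737622e+00,  5.53157703e+00,  8.96041331e+01,
        6.53600808e-04,  7.75267702e+01]), 'qvel': array([ 0.06879827, -0.04463459,  0.0922946 ,  0.03381733,  0.00157282,
       -0.03071236]), 'joint_torque': array([ 6.94310540e-03, -5.58212256e+01,  5.04715419e+01,  1.31052156e-02,
       -2.11482893e-04, -1.58981122e-07]), 'tool_pos': array([ 0.20728707, -0.56283325,  0.30317835]), 'tcp_rot': array([-1.79931860e+02, -1.57423806e-02,  2.02127002e+01]), 'ft_force': array([ 0.29919915, -0.99127335,  0.31133535]), 'torque': array([-0.0201382 ,  0.00365814,  0.01378708]), 'gripper_force': 0.0, 'gripper_width': 0.08579902876054375} 0.0726
```

View pics/top0.png

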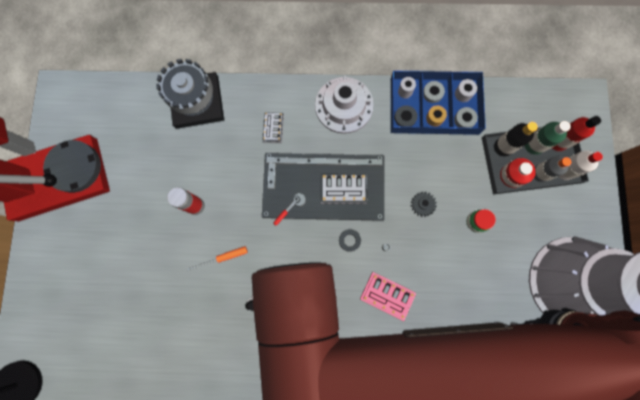

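View pics/side0.png

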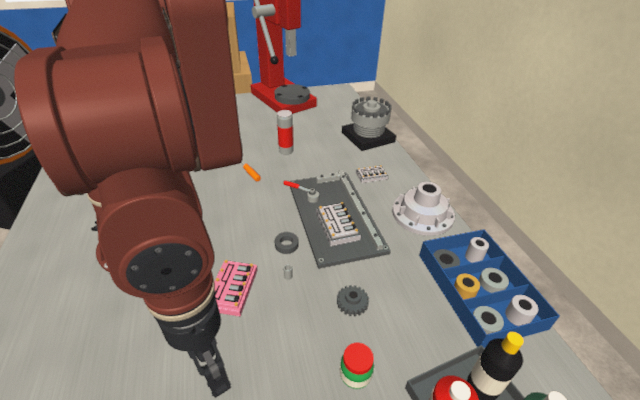

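Top view: the plate is at corners (265,153), (384,155), (384,220) and (262,219), with the end stop at (270,175) and the lever grip from (298,200) to (277,222). Things that could be taken for the valve body: the silver one on the plate (344,188), a small silver one behind the plate (273,126) and a pink one (388,295). I choose the one at (344,188), as it is the larger of the two that aren't pink. Next I'll take a close wrist view.

```bash
cat > h.py <<'E'
import numpy as np, cv2
from plant import robot
def ray(cal,uv,z,h=400):
    R=cv2.Rodrigues(np.array(cal["rvec"]))[0]; t=np.array(cal["tvec"]); f=h/2/np.tan(np.radians(cal["vertical_fov"]/2))
    uv=np.atleast_2d(np.array(uv,float))
    d=np.c_[(uv[:,0]-cal["cx"])/f,(uv[:,1]-cal["cy"])/f,np.ones(len(uv))]@R
    c=-R.T@t; return c+d*((z-c[2])/d[:,2])[:,None]
def proj(cal,P):
    f=200/np.tan(np.radians(cal["vertical_fov"]/2))
    K=np.array([[f,0,cal["cx"]],[0,f,cal["cy"]],[0,0,1]])
    return cv2.projectPoints(np.array(P,float),np.array(cal["rvec"]),np.array(cal["tvec"]),K,None)[0][:,0]
E
python3 - <<'E'
from h import *
c=robot.get_calibration("top")
print(ray(c,[(265,153),(384,155),(384,220),(262,219)],.018).round(3))
print(ray(c,[(344,188)],.05).round(3),ray(c,[(298,200),(277,222)],.05).round(3), ray(c,[(386,247),(349,240),(424,204)],.02).round(3))
w=robot.get_calibration("wrist"); R=cv2.Rodrigues(w["rvec"])[0]
print(w,-R.T@w["tvec"],R[2])
for y in(180,0,90,-90):
  for p in([.45,0,.45],[.45,-.05,.4],[.5,-.05,.4]): print(y,p,robot.ik(p,[180,0,y]))
E
```

```text
[[ 0.7    0.172  0.018]
 [ 0.701 -0.225  0.018]
 [ 0.483 -0.225  0.018]
 [ 0.477  0.171  0.018]]
[[ 0.579 -0.093  0.05 ]] [[0.537 0.053 0.05 ]
 [0.465 0.117 0.05 ]] [[ 0.396 -0.231  0.02 ]
 [ 0.415 -0.113  0.02 ]
 [ 0.538 -0.354  0.02 ]]
{'vertical_fov': 60.49757055111462, 'cx': 317.66406652421836, 'cy': 191.36283292344925, 'rvec': array([-2.38308043,  1.66059146,  0.2352822 ]), 'tvec': array([-0.60003334, -0.03602184,  0.37936815])} [ 0.27336241 -0.53945148  0.3735276 ] [-0.25887099 -0.09360274 -0.96136587]
180 [0.45, 0, 0.45] [-16.73825676 -14.63524985   1.5265161  106.16176595   0.
 -16.73825676]
180 [0.45, -0.05, 0.4] [-22.97308659 -16.84474993  -5.76310186 101.08164807   0.
 -22.97308659]
180 [0.5, -0.05, 0.4] [-20.65689398  -8.35387348   1.55747098  99.91134446   0.
 -20.65689398]
0 [0.45, 0, 0.45] [-16.73825676 -14.63524985   1.5265161  106.16176595   0.
 163.26174324]
0 [0.45, -0.05, 0.4] [-22.97308659 -16.84474993  -5.76310186 101.08164807   0.
 157.02691341]
0 [0.5, -0.05, 0.4] [-20.65689398  -8.35387348   1.55747098  99.91134446   0.
 159.34310602]
90 [0.45, 0, 0.45] [-16.73825676 -14.63524985   1.5265161  106.16176595   0.
  73.26174324]
90 [0.45, -0.05, 0.4] [-22.97308659 -16.84474993  -5.76310186 101.08164807   0.
  67.02691341]
90 [0.5, -0.05, 0.4] [-20.65689398  -8.35387348   1.55747098  99.91134446   0.
  69.34310602]
-90 [0.45, 0, 0.45] [ -16.73825676  -14.63524985    1.5265161   106.16176595    0.
 -106.73825676]
-90 [0.45, -0.05, 0.4] [ -22.97308659  -16.84474993   -5.76310186  101.08164807    0.
 -112.97308659]
-90 [0.5, -0.05, 0.4] [ -20.65689398   -8.35387348    1.55747098   99.91134446    0.
 -110.65689398]
```

```bash
python3 - <<'E'
from h import *
import json
robot.move_pose([.53,-.03,.40],[180,0,180])
robot.pause(.3)
c=robot.get_calibration("wrist"); im=robot.grab_frame("wrist")
json.dump({k:np.array(v).tolist() for k,v in c.items()},open("w1.json","w"))
cv2.imwrite("pics/w1.png",im); print(robot.observe()["time"],robot.observe()["tool_pos"])
E
```

```text
2.7 [ 0.52999515 -0.03023118  0.39992919]
```

View pics/w1.png

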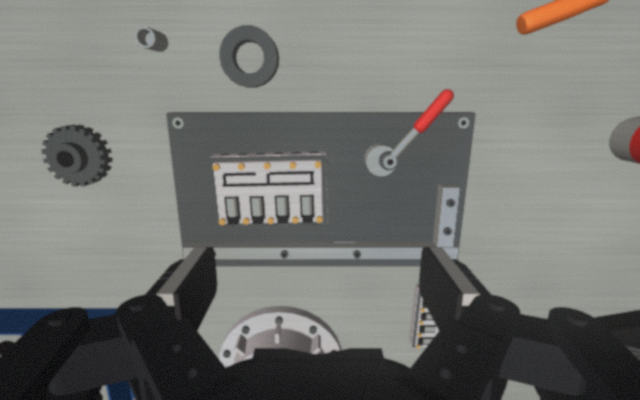

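The wrist view shows the plate with its near edge at row 112. The valve body spans (213–325, 153–224), the cam pivot is near (388,160), the grip runs (422,127)→(448,95), the rail's front is at row 247 and the stop at column 436. I'll use an enlarged crop to check the choice and read the edges.

```bash
python3 - <<'E'
from h import *
import json
c=json.load(open("w1.json")); im=cv2.imread("pics/w1.png")
cv2.imwrite("pics/w1c.png",cv2.resize(im[140:260,200:350],None,fx=5,fy=5,interpolation=cv2.INTER_CUBIC)[:600])
g=cv2.cvtColor(im,cv2.COLOR_BGR2GRAY).astype(float)
def edge(pts_fixed,lo,hi,axis,sign):
    out=[]
    for p in pts_fixed:
        prof=(g[lo:hi,p-1:p+2].mean(1) if axis==0 else g[p-1:p+2,lo:hi].mean(0))
        d=np.diff(cv2.GaussianBlur(prof[:,None],(1,5),1)[:,0])*sign
        i=int(np.clip(np.argmax(d),1,len(d)-2)); a,b,e=d[i-1:i+2]
        s=lo+i+.5+.5*(a-e)/(a-2*b+e+1e-9)
        out.append((p,s) if axis==0 else (s,p))
    return np.array(out)
def fit(name,pts,z):
    w=ray(c,pts,z)[:,:2]; l=cv2.fitLine(w.astype(np.float32),cv2.DIST_HUBER,0,.001,.001)[:,0]
    r=(w-l[2:])@np.array([-l[1],l[0]])
    print(name,"pt",l[2:].round(4),"ang",np.degrees(np.arctan2(l[1],l[0])).round(2),"rms",r.std().round(4),"max",abs(r).max().round(4))
fit("near",edge(range(200,440,5),104,122,0,-1),.018)
fit("railtop",edge(range(220,420,5),238,256,0,1),.038)
fit("right end(-y)",edge(range(125,240,4),160,200,1,-1),.018)
fit("left end(+y)",edge(range(125,180,3),455,490,1,1),.018)
fit("stopface top",edge(range(192,240,3),425,447,1,1),.038)
hsv=cv2.cvtColor(im,cv2.COLOR_BGR2HSV)
m=cv2.inRange(hsv,(0,130,80),(8,255,255))|cv2.inRange(hsv,(172,130,80),(180,255,255)); m[:, :380]=0; m[:,500:]=0; m[200:]=0
p=cv2.minAreaRect(cv2.findContours(m,0,1)[0][0]); print(p, ray(c,[p[0]],.055).round(4))
bp=cv2.boxPoints(p); print(ray(c,bp,.052).round(4))
E
```

```text
near pt [ 0.4829 -0.0843] ang -90.0 rms 0.0012 max 0.0075
railtop pt [ 0.6638 -0.0214] ang -89.99 rms 0.0002 max 0.0008
right end(-y) pt [ 0.5728 -0.2262] ang 0.06 rms 0.0001 max 0.0001
left end(+y) pt [0.5356 0.172 ] ang 0.02 rms 0.0001 max 0.0002
stopface top pt [0.6192 0.1325] ang -0.02 rms 0.0002 max 0.0003
((433.6792907714844, 110.04826354980469), (12.70595932006836, 51.48820114135742), 41.633541107177734) [[0.4794 0.1061 0.055 ]]
[[0.4971 0.0824 0.052 ]
 [0.4529 0.119  0.052 ]
 [0.4624 0.1311 0.052 ]
 [0.5072 0.0947 0.052 ]]
```

View pics/w1c.png

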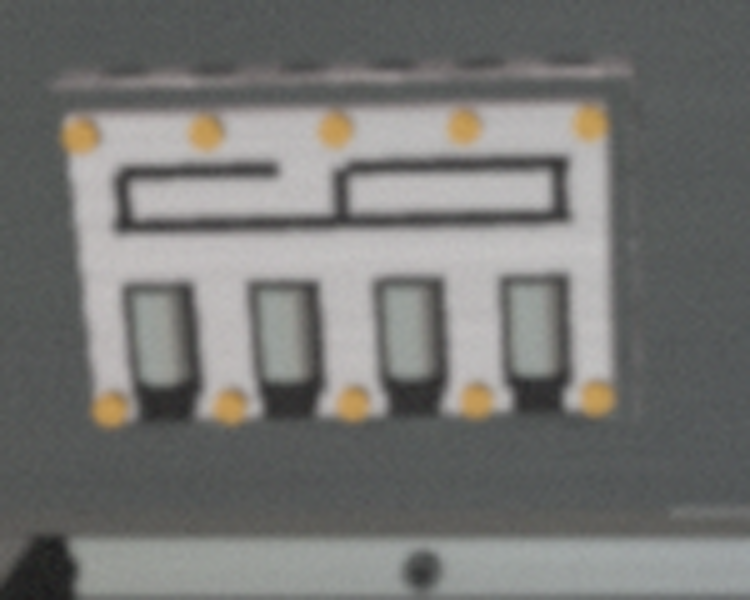

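The crop confirms the silver, full-size body on the plate, skewed a few degrees. Its cover corners are at about (213.6,162.6), (321,160), (322.6,222) and (219.6,224). The fixture sits at about (0.5935, −0.0273) with yaw 0, and the lever is at about 0.29 rad.

```bash
python3 - <<'E'
from h import *
import json
c=json.load(open("w1.json"))
w=ray(c,[(213.6,162.6),(321,160),(322.6,222),(219.6,224)],.05)[:,:2]
e=ray(c,[(211,157),(326,153.6)],.04)[:,:2]
print(w.round(4),w.mean(0),e.round(4))
O=robot.observe
f0=lambda s:print(s,O()["time"],O()["tool_pos"].round(4),(O()["ft_force"]).round(1),O()["gripper_width"])
y=float(w.mean(0)[1])
xs=min(e[:,0])-.011-.02
robot.move_pose([xs,y,.16],[180,0,0] if abs(robot.ik([xs,y,.16],[180,0,0])[5])<abs(robot.ik([xs,y,.16],[180,0,180])[5]) else [180,0,180])
print("down",robot.line_to([xs,y,.094],vel=.1,guard=6)); f0("down")
r=robot.line_to([.5605,y,.094],vel=.05,guard=10); f0(("push",r))
E
```

```text
[[ 0.5433 -0.1602]
 [ 0.54   -0.0266]
 [ 0.6221 -0.0243]
 [ 0.6249 -0.1591]] [ 0.58259283 -0.09256479] [[ 0.538  -0.166 ]
 [ 0.5337 -0.0202]]
down False
down 4.4917 [ 0.5031 -0.0927  0.0946] [ 0.1  0.4 -0.1] 0.0851796370011741
('push', True) 5.175 [ 0.532  -0.0924  0.0935] [-0.1 -0.3  0.2] 0.08521289066058453
```

```bash
python3 - <<'E'
from h import *
O=robot.observe
f0=lambda s:print(s,O()["time"],O()["tool_pos"].round(4),(O()["ft_force"]).round(1))
y=O()["tool_pos"][1]
for x,g in((.55,25),(.562,20)):
    r=robot.line_to([x,y,.094],vel=.03,guard=g); f0(("push",r))
    if r: break
robot.pause(.1)
f0("end"); cv2.imwrite("pics/w2.png",robot.grab_frame("wrist"))
E
```

```text
('push', False) 5.9667 [ 0.5503 -0.0924  0.0942] [-0.8  0.6 -0.1]
('push', True) 6.3417 [ 0.558  -0.0921  0.0934] [-0.7 -0.6  0.5]
end 6.4417 [ 0.558  -0.0921  0.0932] [-0.1  0.2 -0.1]
```

The body met the rail where predicted. Next I push it along the rail to the stop.

```bash
python3 - <<'E'
from h import *
O=robot.observe
f0=lambda s:print(s,O()["time"],O()["tool_pos"].round(4),(O()["ft_force"]).round(1))
y=O()["tool_pos"][1]
robot.line_to([.53,y,.094],vel=.1)
robot.line_to([.53,y,.16],vel=.2)
robot.set_gripper(.03)
q=min(([180,0,a] for a in(90,-90)),key=lambda o:abs(robot.ik([.605,-.205,.16],o)[5]))
robot.move_pose([.605,-.205,.16],q)
print(robot.line_to([.605,-.205,.094],vel=.1,guard=8)); f0("down")
r=robot.line_to([.605,-.10,.094],vel=.05,guard=25); f0(r)
if not r: r=robot.line_to([.605,-.04,.094],vel=.05,guard=25); f0(r)
if not r: r=robot.line_to([.605,-.022,.094],vel=.025,guard=20); f0(r)
robot.pause(.1); f0("end")
E
```

```text
False
down 10.0917 [ 0.6053 -0.2052  0.0946] [-1.1 -0.1  0.7]
False 12.3417 [ 0.605  -0.1001  0.094 ] [ 0.4 -3.5  0.9]
False 13.6917 [ 0.605  -0.0398  0.094 ] [-0.1  0.4  0.7]
True 14.25 [ 0.6049 -0.0275  0.0938] [ 0.2 -2.2  2.2]
end 14.35 [ 0.6047 -0.0276  0.0936] [-0.5 -0.5  0.8]
```

```bash
python3 - <<'E'
from h import *
import json
robot.line_to([.605,-.06,.094],vel=.1)
robot.line_to([.605,-.06,.16],vel=.2)
robot.move_pose([.53,.03,.34],[180,0,180]); robot.pause(.3)
c=robot.get_calibration("wrist"); im=robot.grab_frame("wrist")
json.dump({k:np.array(v).tolist() for k,v in c.items()},open("w3.json","w")); cv2.imwrite("pics/w3f.png",im)
P=[[.5935-.11,-.0273-.2,.018],[.6635,.1327,.038],[.5685,-.0173,.04],[.5685,.1327,.04],[.616-.041,.0577-.068,.05],[.616-.041,.0577+.068,.05],[.616+.041,.0577+.068,.05],[.616+.041,.0577-.068,.05],[.6635,-.0173,.04]]
big=cv2.resize(im[60:300,160:480],None,fx=2.5,fy=2.5,interpolation=cv2.INTER_CUBIC)
for u,v in proj(c,P): cv2.drawMarker(big,(int((u-160)*2.5),int((v-60)*2.5)),(0,255,0),0,10,1)
cv2.imwrite("pics/w3.png",big); print(robot.observe()["time"])
E
```

```text
16.9583
```

View pics/w3.png

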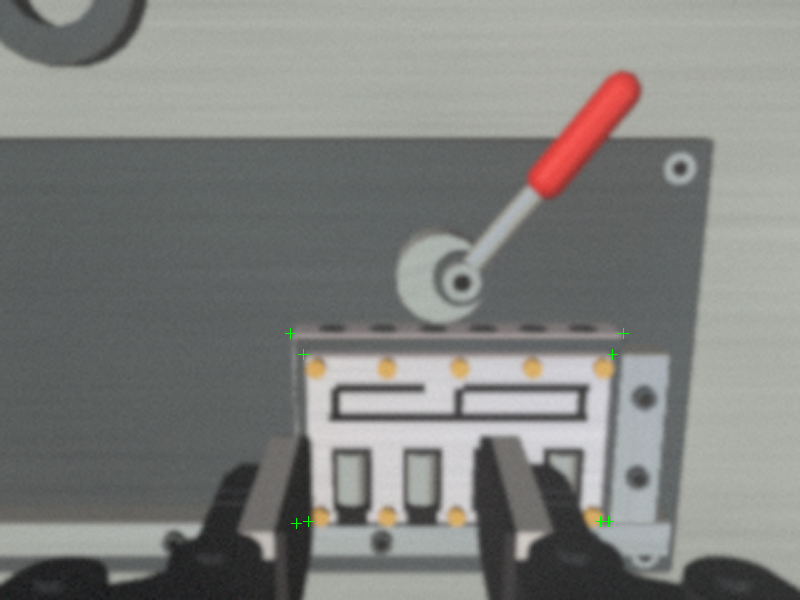

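The body sits at the rail and the stop to within pixel accuracy: near edge level at row 333, right end meeting the stop at column 620. The lever is still open, with its grip running (545,185)→(625,85). Next I close the lever.

```bash
python3 - <<'E'
from h import *
O=robot.observe
f0=lambda s:print(s,O()["time"],O()["tool_pos"].round(4),(O()["ft_force"]).round(1))
piv=np.array([.5409,.0577]); Z=.113; R=.080
def pt(a,off): # a: lever value; off: clearance behind grip centre
    t=2.18+a; return np.r_[piv+R*np.array([np.cos(t),np.sin(t)])-off*np.array([-np.sin(t),np.cos(t)]),Z]
def rot(a):
    y=np.degrees(2.18+a)-90   # tool x along the tangent, pushing with -x side
    return [180,0,(y+180)%360-180]
robot.set_gripper(0)
p=pt(.286,.045); pe=pt(1.75,.02)
for a in(.286,1.75): print(a,rot(a),robot.ik(pt(a,.02),rot(a)))
q=robot.ik(p,rot(.286))
robot.move_pose([p[0],p[1],.19],rot(.286))
print("down",robot.line_to(p,vel=.1,guard=8)); f0("down")
r=robot.line_to(pt(.3,.02),vel=.05,guard=15); f0(r)
for a in np.linspace(.45,1.35,7):
    r=robot.line_to(pt(a,.019),vel=.08,rotation=rot(a),guard=20); 
    f0((round(a,2),r))
    if r: break
E
```

```text
0.286 [180, 0, np.float64(51.29139227926103)] [ -0.73223934  -7.27734378 -27.57482493  69.70251885   0.
 127.97636839]
1.75 [180, 0, np.float64(135.17241348641357)] [-14.15273376 -14.02540839 -33.53460672  70.49080167   0.
  30.67485276]
down False
down 20.3833 [0.5071 0.1429 0.1137] [ 0.5  0.5 -0.4]
False 21.0583 [0.4901 0.1225 0.1131] [ 0.1 -0.8  0.3]
(np.float64(0.45), False) 21.375 [0.4806 0.1134 0.1131] [-0.1 -0.1  0.4]
(np.float64(0.6), False) 21.675 [0.4731 0.1039 0.1131] [ 0.6 -0.9 -0.9]
(np.float64(0.75), False) 21.975 [0.467  0.0932 0.1131] [0.4 0.3 0.2]
(np.float64(0.9), False) 22.275 [0.4625 0.0818 0.1131] [ 0.5 -0.8  0. ]
(np.float64(1.05), False) 22.575 [0.4597 0.0698 0.113 ] [-0.6 -1.2 -0.3]
(np.float64(1.2), False) 22.875 [0.4588 0.0576 0.113 ] [-0.6  0.2  0. ]
(np.float64(1.35), False) 23.175 [0.4597 0.0453 0.113 ] [0.3 1.  0.2]
```

```bash
python3 - <<'E'
from h import *
O=robot.observe
f0=lambda s:print(s,O()["time"],O()["tool_pos"].round(4),(O()["ft_force"]).round(1))
piv=np.array([.5409,.0577]); Z=.113; R=.080
def pt(a,off):
    t=2.18+a; return np.r_[piv+R*np.array([np.cos(t),np.sin(t)])-off*np.array([-np.sin(t),np.cos(t)]),Z]
rot=lambda a:[180,0,(np.degrees(2.18+a)+90)%360-180]
for a in np.arange(1.42,1.92,.04):
    r=robot.line_to(pt(a,.019),vel=.04,rotation=rot(a),guard=30); 
    f=O()["ft_force"]; f0((round(a,2),r))
    if r or (np.linalg.norm(f[:2])>32): break
robot.pause(.2); f0("end"); cv2.imwrite("pics/s4.png",robot.grab_frame("side"))
E
```

```text
(np.float64(1.42), False) 23.4667 [0.4607 0.0397 0.113 ] [-0.2 -0.  -0. ]
(np.float64(1.46), False) 23.7167 [0.4614 0.0366 0.113 ] [-0.5  2.1  0.7]
(np.float64(1.5), False) 23.9667 [0.4623 0.0334 0.1129] [-1.2  3.9  0.4]
(np.float64(1.54), False) 24.2167 [0.4633 0.0302 0.1129] [-2.1  4.7  0.9]
(np.float64(1.58), False) 24.4667 [0.4645 0.0273 0.1129] [-1.7  5.   1.1]
(np.float64(1.62), False) 24.7167 [0.4656 0.0243 0.1128] [-1.9  6.3  2. ]
(np.float64(1.66), False) 24.9667 [0.4672 0.0212 0.1129] [-2.1  4.2  1.5]
(np.float64(1.7), False) 25.2167 [0.4685 0.0184 0.1128] [-3.3  6.8  1.3]
(np.float64(1.74), False) 25.4667 [0.4701 0.0156 0.1128] [-3.2  6.2  2.7]
(np.float64(1.78), False) 25.7167 [0.4711 0.0138 0.1127] [-7.2 12.7  7. ]
(np.float64(1.82), False) 25.9667 [0.4712 0.0129 0.1124] [-17.7  23.2  16.4]
(np.float64(1.86), False) 26.2167 [0.4714 0.0119 0.1122] [-28.8  32.5  27.1]
end 26.4167 [0.4714 0.012  0.1122] [-28.   32.3  26. ]
```

The force rises steeply at about 1.77 rad, so the lever is at its stop. I'll back off and look.

```bash
python3 - <<'E'
from h import *
import json
p=robot.observe()["tool_pos"]; t=2.18+1.75
b=p-.035*np.array([-np.sin(t),np.cos(t),0]); b[2]=.113
robot.line_to(b,vel=.06); robot.line_to([b[0],b[1],.2],vel=.2)
robot.set_gripper(.085)
robot.move_pose([.53,.03,.34],[180,0,180]); robot.pause(.3)
c=robot.get_calibration("wrist"); im=robot.grab_frame("wrist")
hsv=cv2.cvtColor(im,cv2.COLOR_BGR2HSV)
m=cv2.inRange(hsv,(0,130,80),(8,255,255))|cv2.inRange(hsv,(172,130,80),(180,255,255)); m[220:]=0
k=max(cv2.findContours(m,0,1)[0],key=cv2.contourArea); r=cv2.minAreaRect(k); g=ray(c,[r[0]],.052)[0,:2]-[.5409,.0577]
print(r,g,np.hypot(*g),np.arctan2(g[1],g[0])%(2*np.pi)-2.18)
cv2.imwrite("pics/w5.png",cv2.resize(im[60:300,160:480],None,fx=2.5,fy=2.5,interpolation=cv2.INTER_CUBIC))
cv2.imwrite("pics/top5.png",robot.grab_frame("top")); print(robot.observe()["time"])
E
```

```text
((290.2500305175781, 120.25001525878906), (57.27565002441406, 14.142135620117188), 45.0) [-0.05480181 -0.05603163] 0.07837590099770157 1.7580865311790785
29.775
```

View pics/w5.png

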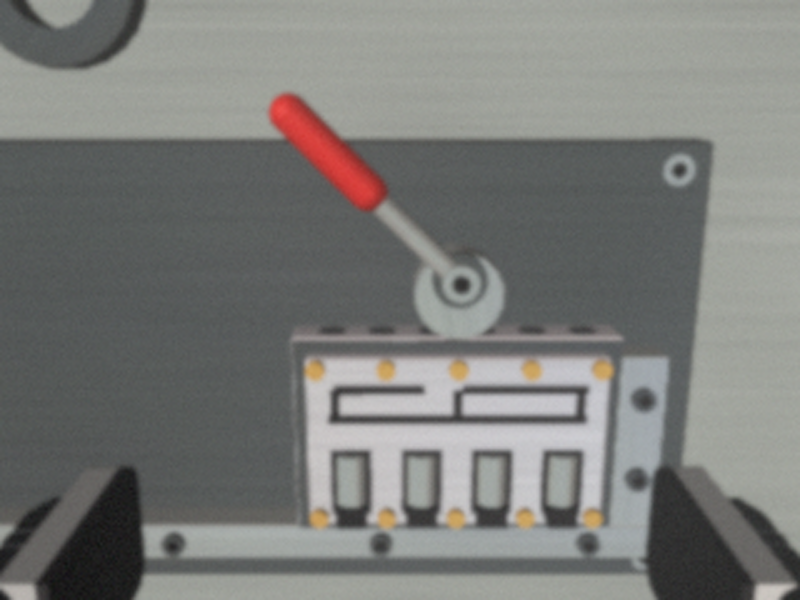

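The lever reads 1.76 rad, closed, with its grip running (285,105)→(370,195). The cam bears on the body's front side, the body is square on the rail (row 525) and its end meets the stop (column 620). I'm handing it in.

```bash
python3 -c "
from plant import robot
print(robot.job_done())"
```

```text
the job is handed in; nothing more can be done
None
```

The valve body sits flush against the back rail and up against the end stop, clamped with the cam lever at its stop (measured 1.76 rad). The job was handed in at about 30 s; no verdict came back.

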